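Pack up the sorting pots

ROBOT

A 7-joint arm with a two-finger parallel gripper is mounted at the origin on the work surface. World frame = base frame: x ahead of the robot, y to its left, z up, the work surface at z = 0. Lengths are in m, angles in rad, forces in N, time in s.
With the tool pointing down it reaches from about 0.375 to 0.925 m from the base axis. Payload 3.1 kg.
Tool frame: the origin (TCP) lies midway between the tips of the shut fingers; the grasp point (between the pads) lies 19 mm behind it; z points along the fingers, y is the direction in which the jaws open and shut (so a half turn about z gives the same grasp; the last joint's range is limited). The gripper opens to 85 mm and grips with 20 to 120 N. Pads are 22 mm wide; open, the fingers measure 114 mm over their backs; the gripper's body (76 mm by 85 mm) begins 54 mm behind the grasp point. The pads swing forward as they close: fully open they stand 13 mm farther back than shut.
Start: joints at [1.143, 0.383, 0.044, 1.598, -0.018, 1.161, -0.05], TCP at [0.211, -0.615, 0.231] pointing down, gripper open.
Joint ranges: [-2.61, 2.61], [-0.41, 2.15], [-1.48, 1.57], [0, 2.5], [-1.57, 4.71], [0.05, 1.97], [-2.85, 2.85]. Speed limits (rad/s): [2.79, 2.79, 3.14, 3.14, 3.14, 3.14, 3.14].

INTERFACE

Orientations are given as a unit quaternion [w, x, y, z].
In Python, from bench import arm, fingers, kin, optics, job, spotter, telemetry gives the robot as it stands. The module is installed in compiled form; this text tells all that it offers. Calls block until the motion is done:
- arm.reach(position, orientation): joint-space move of the TCP to a pose.
- arm.move_linear(position, vel=0.15, attitude=None): straight line of the TCP; attitude=None keeps the orientation; vel is the mean speed in m/s.
- arm.set_joints(angles): joint-space move.
- fingers.move_gripper(opening, force=None): finger opening in m; force is the grip in N (None keeps the last); returns when the fingers have stopped.
- arm.hold(seconds).
- kin.ik(position, orientation): joint angles nearest the present ones, or None.
- optics.grab_frame(name): name is "scene" or "top"; returns (picture, depth): 400x640x3 uint8, red, green, blue; 400x640 float32, m along the optical axis (not along the pixel's ray), 0 where there is no reading.
- optics.get_calibration(name): a dict with "fovy" (degrees; the focal length in pixels is half the picture's height over the tangent of half this angle, whatever the lens; pixels are square), "cx", "cy" (the principal point, pixels), "eye" and "attitude" of the camera in the world. Camera axes: x right, y down, z forward; pixel columns grow to the right and rows downward; lengths in m; the calibration is good to about 2 mm. A picture is of the moment at which its call begins. get_calibration takes no time and is no camera call.
A pose or a line that the arm cannot do raises arm.IKError and nothing moves.
- job.hand_in(): hands the job in, once; it reports no verdict.
Trained networks look in the newest picture that a camera, given by its name, has taken for a name from the list of things; names that differ only in an ending like _2 or _b are one class to them, and where a whole thing is asked for, a point or a joint stands for the part that bears it (a point fixed in the world has none). Each returns a list of dicts, best first, with "score" (0 to 1); they miss things now and then, are a little off and sometimes report something else, mostly with a low value. They report only what shows in the picture. A call takes as long as a camera call. They do not tell look-alikes from the thing itself.
- spotter.search_frame(camera, name): "centre" ([column, row] in pixels, amid what is visible of it).
- spotter.spot_point(camera, name): "centre" ([column, row] in pixels: a listed point, or the origin of a listed thing).
Readings, each from a call of its own:
- telemetry.current_clock(): time.
- telemetry.current_qpos(): joint angles.
- telemetry.current_qvel(): joint speeds.
- telemetry.current_tau(): joint torques, N m.
- telemetry.current_tcp_pos(): TCP position.
- telemetry.current_tool_rot(): TCP orientation.
- telemetry.current_contact_force(): force on the tool from outside, world axes, zero at the start.
- telemetry.current_wrist_torque(): the same for the moment, N m.
- telemetry.current_grip_width(): finger opening in m.
Only numpy, scipy, OpenCV 4.12 (cv2) and the standard library are available. Lean on these libraries where they do the work, as an engineer would, in place of code of your own. Each camera call takes 0.05 s, during which the arm holds its last target.

TASK

Pack up the sorting pots after the repair: nest every bare-metal pot into the blue one so that they make one straight stack standing on the bench with the blue pot at the bottom, put all the loose brass nuts into the top pot, and close it with the red-knobbed lid, fully seated and level. Leave the other things on the bench where they are.

Things in the scene. Friction and masses are not known exactly. Their poses are not given: they have to be found in the camera images.
- blue_pot: The BLUE pot, bottom of the stack, 58 mm high. Tapered body 40 mm wide at the foot, 54 mm at height 38 mm; from there to the rim a straight collar, 66 mm outside, 59 mm inside. The shoulder under the collar rests on the rim of the pot below: a nested pot stands 20 mm higher, with 2 mm side play. Inner floor 4 mm up. 110 to 175 g. Origin: centre of underside, z to the mouth.
- pot1: Bare-metal (grey) sorting pot, shape, size and weight of the blue pot (inner floor 36 mm wide, 66 mm collar, 58 mm high, 20 mm higher for each nesting). Origin: centre of the underside, z to the mouth. Starts upright and empty on the bench. May be absent.
- pot2: Bare-metal (grey) sorting pot, shape, size and weight of the blue pot (inner floor 36 mm wide, 66 mm collar, 58 mm high, 20 mm higher for each nesting). Origin: centre of the underside, z to the mouth. Starts upright and empty on the bench. May be absent.
- pot3: Bare-metal (grey) sorting pot, shape, size and weight of the blue pot (inner floor 36 mm wide, 66 mm collar, 58 mm high, 20 mm higher for each nesting). Origin: centre of the underside, z to the mouth. Starts upright and empty on the bench. May be absent.
- pot4: Bare-metal (grey) sorting pot, shape, size and weight of the blue pot (inner floor 36 mm wide, 66 mm collar, 58 mm high, 20 mm higher for each nesting). Origin: centre of the underside, z to the mouth. Starts upright and empty on the bench. May be absent.
- lid: Loose steel lid, red knob, 90 to 140 g. Underside: a plug 54 mm wide, 5 mm deep, lower edge bevelled, goes inside a pot's mouth; over it a flange 70 mm wide, from 5 to 8.5 mm, rests on the rim; knob 22 mm wide from 8.5 to 40 mm. Origin: centre of the plug's underside, z up through the knob; seated, it is 53 mm above the underside of the pot it closes. Starts on the bench, knob up.
- nut1: A loose brass hex nut, 19 mm across flats, 22 mm across corners, 11 mm thick, 18 g. Origin: its very centre; z is the axis of the hole, the x axis is square to one pair of flats. Starts flat on the bench. May be absent.
- nut2: A loose brass hex nut, 19 mm across flats, 22 mm across corners, 11 mm thick, 18 g. Origin: its very centre; z is the axis of the hole, the x axis is square to one pair of flats. Starts flat on the bench. May be absent.
- nut3: A loose brass hex nut, 19 mm across flats, 22 mm across corners, 11 mm thick, 18 g. Origin: its very centre; z is the axis of the hole, the x axis is square to one pair of flats. Starts flat on the bench. May be absent.
- screwdriver: Bystander: screwdriver, 190 mm, yellow handle 26 mm thick, lying along its x axis (tip to +x). Origin under its middle.
- marker: Bystander: marker pen, black with blue cap, 128 mm long, 13 mm thick, lying along its x axis. Origin under its middle.
- tape_roll: Bystander: blue roll of tape lying flat, 90 mm across, 24 mm high. Origin: centre of its underside.
- tape_measure: Bystander: yellow tape measure, 40 by 72 mm, 66 mm high. Origin: centre of its underside.
- sanding_block: Bystander: cork sanding block, 67 by 112 mm, 26 mm high. Origin: centre of its underside.
- wrench: Bystander: steel spanner lying flat, 200 mm along its x axis, 37 mm wide, 8 mm high. Origin under its middle.
Mind the look-alikes: they are no part of the job. Leave any purple look-alike of the pot1 alone.

How it is judged:
By the outcome, as a careful person would: the job done as asked, in the order asked, and still so for the second after the job is handed in, with the robot touching nothing.
Of pot1, pot2, pot3, pot4 only 3 to 4 are there at a start; the rules pass over those that are not, and their reading is None.
Of nut1, nut2, nut3 only 2 to 3 are there at a start; the rules pass over those that are not, and their reading is None.
At some moment in a run one of lid, nut1, nut2, nut3, pot1, pot2, pot3, pot4 may be knocked a few centimetres aside while the robot is not near it.
It also fails if it takes over 210 s, if anything falls off the work surface, if the arm or the gripper's body presses on something with over 40 N, if the wrist force passes 120 N, or if a joint passes its speed limit or range.

## Working session

There is one attempt and no reset: what is moved stays moved. The work goes in short steps, each a Python script; the robot and the scene stay as the last script left them, time stands still between calls to the robot, and variables do not carry over. Pictures are saved under pics/ and viewed, and the job is handed in when it is done.

```bash
ls; mkdir -p pics; python3 - <<'E'
from bench import arm, fingers, kin, optics, job, spotter, telemetry
import cv2
for n in ("scene","top"):
    p,d=optics.grab_frame(n); c=optics.get_calibration(n); print(n,c)
    cv2.imwrite(f"pics/{n}0.png",p[:,:,::-1])
print(telemetry.current_clock(),telemetry.current_tcp_pos(),telemetry.current_tool_rot(),telemetry.current_grip_width())
E
```

```text
pics
scene {'fovy': 43.006629788663425, 'cx': 326.83606701598404, 'cy': 205.77729937059604, 'eye': array([ 1.30388622, -0.81332321,  1.21561313]), 'attitude': array([-0.33385614,  0.86737812,  0.34070836, -0.14182063])}
top {'fovy': 53.923021975713525, 'cx': 326.19242057050263, 'cy': 200.70289310372334, 'eye': array([ 0.41446601, -0.06877362,  0.9596833 ]), 'attitude': array([-0.04331334,  0.70981667, -0.70167669,  0.04397811])}
0.1 [ 0.21021304 -0.61414534  0.23000003] [-1.18976587e-03  9.86426054e-01  1.64201542e-01 -2.79438811e-04] 0.08522277613132005
```

View pics/scene0.png

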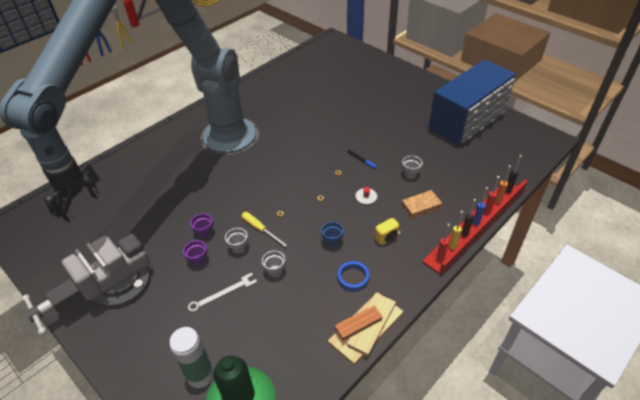

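View pics/top0.png

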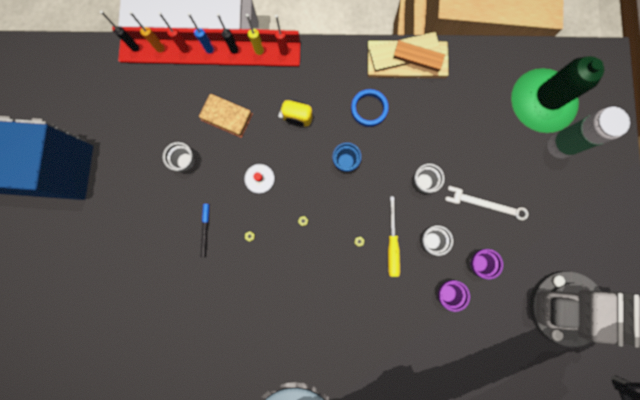

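```bash
cat > h.py <<'E'
from bench import arm, fingers, kin, optics, job, spotter, telemetry
import numpy as np, cv2
from scipy.spatial.transform import Rotation as R
from scipy.optimize import least_squares
def cal(n):
    c=optics.get_calibration(n); q=c['attitude']; M=R.from_quat([q[1],q[2],q[3],q[0]]).as_matrix()
    return 200/np.tan(np.radians(c['fovy'])/2),c['cx'],c['cy'],np.array(c['eye']),M
def cloud(n,d):
    f,cx,cy,e,M=cal(n); v,u=np.mgrid[0:400,0:640]
    P=np.stack([(u-cx)/f*d,(v-cy)/f*d,d],-1)@M.T+e
    P[d<=0]=np.nan
    return P
def proj(n,X):
    f,cx,cy,e,M=cal(n); p=(np.atleast_2d(X)-e)@M; return np.c_[f*p[:,0]/p[:,2]+cx,f*p[:,1]/p[:,2]+cy]
def onplane(n,uv,z):
    f,cx,cy,e,M=cal(n); uv=np.atleast_2d(uv); r=np.c_[(uv[:,0]-cx)/f,(uv[:,1]-cy)/f,np.ones(len(uv))]@M.T
    return e+r*((z-e[2])/r[:,2])[:,None]
E
python3 - <<'E'
from h import *
np.set_printoptions(precision=4,suppress=True)
F={}
for n in ("top","scene"):
    p,d=optics.grab_frame(n); F[n]=(p,d); np.savez(f"f_{n}.npz",p=p,d=d)
    for t in ("pot1","blue_pot","lid","nut1"):
        for r in spotter.spot_point(n,t)[:8]:
            print(n,t,round(r['score'],2),np.round(r['centre'],1),onplane(n,r['centre'],0.0)[0][:2])
P=cloud("top",F["top"][1]); print(P[300,330],P[210,250],P[157,347],P[157,335])
print(telemetry.current_clock())
E
```

```text
top pot1 0.93 [447.3 290.9] [ 0.3195 -0.3612]
top pot1 0.87 [475.3 264.5] [ 0.3827 -0.4305]
top pot1 0.83 [420.  182.7] [ 0.5812 -0.3006]
top pot1 0.7 [188.7 164.6] [0.6201 0.2739]
top pot1 0.61 [431.6 238.2] [ 0.4447 -0.3264]
top blue_pot 0.95 [342.7 160.2] [ 0.6358 -0.109 ]
top lid 0.68 [259.9 176.5] [0.5921 0.0959]
top nut1 0.59 [302.4 220. ] [ 0.4854 -0.0114]
top nut1 0.56 [253.4 237.8] [0.4407 0.1069]
top nut1 0.46 [359.2 240.1] [ 0.4381 -0.1503]
scene pot1 0.9 [198.2 261.3] [ 0.3936 -0.4376]
scene pot1 0.87 [412.1 174.3] [0.6385 0.2864]
scene pot1 0.84 [238.2 248.4] [ 0.4443 -0.3257]
scene pot1 0.82 [205.  233.5] [ 0.3226 -0.358 ]
scene pot1 0.63 [278.6 273.1] [ 0.601  -0.3047]
scene blue_pot 0.75 [327.6 244.9] [ 0.6349 -0.133 ]
scene lid 0.8 [367.  197.9] [0.5963 0.0973]
scene nut1 0.52 [281.1 213.6] [ 0.4375 -0.141 ]
scene nut1 0.48 [338.  173.4] [0.4472 0.1189]
scene nut1 0.39 [316.6 199.9] [ 0.4799 -0.0209]
[ 0.2952 -0.0808  0.0009] [ 0.5085  0.1175 -0.0001] [ 0.6437 -0.1195  0.0017] [ 0.6333 -0.0888  0.0434]
0.6
```

```bash
cat >> h.py <<'E'
def rimfit(P,g,zr,r0=0.0313,win=0.05,tol=0.006):
    Q=P.reshape(-1,3); Q=Q[np.isfinite(Q[:,0])]
    Q=Q[(np.hypot(*(Q[:,:2]-g).T)<win)&(Q[:,2]>zr-tol)&(Q[:,2]<zr+tol)]
    if len(Q)<15: return None
    s=least_squares(lambda c:np.hypot(Q[:,0]-c[0],Q[:,1]-c[1])-r0,g,loss='soft_l1',f_scale=0.002)
    return s.x,len(Q),np.std(s.fun),Q[:,2].mean()
def blob(P,g,z0,z1,win=0.03):
    Q=P.reshape(-1,3); Q=Q[np.isfinite(Q[:,0])]
    Q=Q[(np.hypot(*(Q[:,:2]-g).T)<win)&(Q[:,2]>z0)&(Q[:,2]<z1)]
    return (Q.mean(0),len(Q),(Q[:,:2].max(0)+Q[:,:2].min(0))/2) if len(Q) else None
E
python3 - <<'E'
from h import *
np.set_printoptions(precision=4,suppress=True)
G=dict(potA=(.62,.28),potB=(.59,-.303),potC=(.4445,-.326),blue=(.635,-.12),purA=(.32,-.36),purB=(.39,-.435))
for n in ("top","scene"):
    P=cloud(n,np.load(f"f_{n}.npz")['d'])
    for k,g in G.items():
        g=np.array(g)
        for it in range(3):
            r=rimfit(P,g,.056); 
            if r: g=r[0]
        print(n,k,r)
    print('lid knob',blob(P,(.594,.0965),.03,.05),'flange',blob(P,(.594,.0965),.004,.015,.045))
    for g in ((.48,-.016),(.444,.112),(.438,-.145)): print('nut',blob(P,np.array(g),.006,.02))
E
```

```text
top potA (array([0.6282, 0.2801]), 202, np.float64(0.0012792348138967653), np.float64(0.05715397763100616))
top potB (array([ 0.5835, -0.3084]), 177, np.float64(0.001237385824926127), np.float64(0.05752128684969177))
top potC (array([ 0.4393, -0.3243]), 189, np.float64(0.0011679882806992343), np.float64(0.057485475679366516))
top blue (array([ 0.632 , -0.1159]), 153, np.float64(0.001092656328055175), np.float64(0.05744951514931249))
top purA (array([ 0.3159, -0.3588]), 204, np.float64(0.0012320529921207592), np.float64(0.057678102606453924))
top purB (array([ 0.3875, -0.4362]), 210, np.float64(0.0011902532554893166), np.float64(0.057333926587103956))
lid knob (array([0.5859, 0.0948, 0.0399]), 70, array([0.5861, 0.0954])) flange (array([0.5866, 0.095 , 0.0093]), 563, array([0.5912, 0.0963]))
nut (array([ 0.4835, -0.0141,  0.0125]), 55, array([ 0.4833, -0.0136]))
nut (array([0.445 , 0.1141, 0.0115]), 59, array([0.4446, 0.1143]))
nut (array([ 0.4365, -0.1495,  0.0122]), 58, array([ 0.443 , -0.1488]))
scene potA (array([0.6324, 0.2811]), 102, np.float64(0.0023566881380910113), np.float64
[... 232 characters left out ...]
11047981538))
scene blue (array([ 0.6362, -0.1153]), 125, np.float64(0.002095683425863373), np.float64(0.0551417768997653))
scene purA (array([ 0.3198, -0.3589]), 118, np.float64(0.001938530005993441), np.float64(0.05516161609268891))
scene purB (array([ 0.3912, -0.4359]), 130, np.float64(0.0017855799527324156), np.float64(0.05511081117561247))
lid knob (array([0.5908, 0.095 , 0.0375]), 34, array([0.5891, 0.0976])) flange (array([0.594 , 0.0925, 0.0082]), 211, array([0.5899, 0.0977]))
nut (array([ 0.4887, -0.0142,  0.0102]), 29, array([ 0.4906, -0.0206]))
nut (array([0.4489, 0.1146, 0.0091]), 28, array([0.4512, 0.1157]))
nut (array([ 0.4397, -0.1488,  0.0095]), 32, array([ 0.4372, -0.1486]))
```

```bash
cat >> h.py <<'E'
def quat(deg):  # jaw (tool y) direction angle = deg (world), tool down
    a=np.radians((deg+90)/2); return np.array([0,np.cos(a),np.sin(a),0])
def T(m=''): print(m,'t=%.2f'%telemetry.current_clock(),'tcp',np.round(telemetry.current_tcp_pos(),4),'w=%.4f'%telemetry.current_grip_width(),'F',np.round(telemetry.current_contact_force(),1))
np.set_printoptions(precision=4,suppress=True)
E
python3 - <<'E'
from h import *
for d in (0,180,-180,90):
    for p in ((.634,-.116,.2),(.441,-.324,.2),(.441,-.324,.03),(.63,.28,.2),(.585,-.308,.2),(.634,-.116,.1)):
        print(d,p,kin.ik(np.array(p),quat(d)))
E
```

```text
0 (0.634, -0.116, 0.2) [ 0.5372  0.459  -0.5467  1.6178  0.2567  1.1371 -0.0721]
0 (0.441, -0.324, 0.2) [ 0.8513  0.2429 -0.3325  1.8638  0.0907  1.0494  0.4826]
0 (0.441, -0.324, 0.03) [ 0.8268  0.4836 -0.3159  1.9653  0.2195  0.7253  0.3797]
0 (0.63, 0.28, 0.2) [ 0.183   0.696  -0.9909  1.4835  0.5935  1.2838 -0.8699]
0 (0.585, -0.308, 0.2) [ 0.6897  0.457  -0.352   1.5819  0.1688  1.1328  0.2991]
0 (0.634, -0.116, 0.1) [ 0.5379  0.5766 -0.5511  1.6876  0.3515  0.9776 -0.1401]
180 (0.634, -0.116, 0.2) [-0.7543  0.8609  1.3715  1.6806 -0.8667  1.3483 -2.3714]
180 (0.441, -0.324, 0.2) [ 0.48    0.2213  0.0884  1.8818 -0.0225  1.0395 -2.564 ]
180 (0.441, -0.324, 0.03) [ 0.4162  0.4651  0.1671  1.9858 -0.1161  0.6997 -2.4868]
180 (0.63, 0.28, 0.2) [ 0.2952  0.8472 -1.2501  1.4784  0.8071  1.3958  2.1511]
180 (0.585, -0.308, 0.2) [ 0.3402  0.4308  0.1069  1.6013 -0.0497  1.1122 -2.6822]
180 (0.634, -0.116, 0.1) [-0.7397  1.0611  1.364   1.7503 -1.0878  1.3042 -2.251 ]
-180 (0.634, -0.116, 0.2) [-0.7543  0.8609  1.3715  1.6806 -0.8667  1.3483 -2.3714]
-180 (0.441, -0.324, 0.2) [ 0.48    
[... 171 characters left out ...]
2 -1.2501  1.4784  0.8071  1.3958  2.1511]
-180 (0.585, -0.308, 0.2) [ 0.3402  0.4308  0.1069  1.6013 -0.0497  1.1122 -2.6822]
-180 (0.634, -0.116, 0.1) [-0.7397  1.0611  1.364   1.7503 -1.0878  1.3042 -2.251 ]
90 (0.634, -0.116, 0.2) [ 0.5944  0.4769 -0.6257  1.6149  0.2993  1.1474  1.4684]
90 (0.441, -0.324, 0.2) [ 1.0249  0.2677 -0.5333  1.8558  0.1549  1.0589  2.0018]
90 (0.441, -0.324, 0.03) [ 0.9927  0.5196 -0.5146  1.9574  0.3643  0.7559  1.8367]
90 (0.63, 0.28, 0.2) [ 0.2003  0.713  -1.0252  1.4827  0.6199  1.2958  0.6852]
90 (0.585, -0.308, 0.2) [ 0.8459  0.495  -0.5663  1.5735  0.2822  1.1557  1.7902]
90 (0.634, -0.116, 0.1) [ 0.5721  0.5889 -0.5983  1.6859  0.3844  0.9867  1.4077]
```

```bash
python3 - <<'E'
from h import *
q=quat(0)
arm.reach([.634,-.1155,.16],q); T('above')
arm.move_linear([.634,-.1155,.0345],vel=.15); T('down')
fingers.move_gripper(.05,25); T('closed')
fingers.move_gripper(.085); T('open')
arm.move_linear([.634,-.1155,.17],vel=.25); T('up')
E
```

```text
above t=2.94 tcp [ 0.6337 -0.1181  0.1599] w=0.0853 F [ 0.1 -0.   0.2]
down t=3.92 tcp [ 0.6352 -0.1155  0.0356] w=0.0856 F [-0.2  0.1  0.3]
closed t=4.26 tcp [ 0.6351 -0.1156  0.0363] w=0.0646 F [-2.2 -0.6  6.5]
open t=4.60 tcp [ 0.6337 -0.1156  0.0341] w=0.0853 F [-0.4 -0.1 -1. ]
up t=5.29 tcp [ 0.6329 -0.1156  0.1688] w=0.0851 F [-0.3  0.3 -1.4]
```

```bash
cat >> h.py <<'E'
def track(G,zr=.056,cams=("top","scene")):
    for n in cams:
        p,d=optics.grab_frame(n); P=cloud(n,d); cv2.imwrite(f"pics/{n}_last.png",p[:,:,::-1])
        for k,g in G.items():
            g=np.array(g[:2]); r=None
            for it in range(3):
                r=rimfit(P,g,zr)
                if r: g=r[0]
                else: break
            print(n,k,r and (r[0],r[1],round(r[2],4),round(r[3],4)))
E
python3 - <<'E'
from h import *
q=quat(0)
arm.reach([.4423,-.324,.15],q); T('above')
track(dict(potA=(.63,.28),potB=(.586,-.308),potC=(.442,-.324),blue=(.635,-.1155)))
E
```

```text
above t=6.39 tcp [ 0.4438 -0.3223  0.1498] w=0.0850 F [-0.2  0.4  0.2]
top potA (array([0.6282, 0.2801]), 202, np.float64(0.0012), np.float64(0.0571))
top potB (array([ 0.5836, -0.3084]), 181, np.float64(0.0012), np.float64(0.0576))
top potC (array([ 0.4393, -0.3245]), 188, np.float64(0.0012), np.float64(0.0575))
top blue (array([ 0.6325, -0.1158]), 167, np.float64(0.0012), np.float64(0.0572))
scene potA (array([0.6322, 0.2811]), 96, np.float64(0.0024), np.float64(0.0557))
scene potB (array([ 0.5875, -0.3081]), 128, np.float64(0.0019), np.float64(0.0555))
scene potC (array([ 0.4438, -0.3247]), 121, np.float64(0.0018), np.float64(0.0558))
scene blue (array([ 0.6366, -0.1153]), 117, np.float64(0.0018), np.float64(0.0552))
```

View pics/scene_last.png

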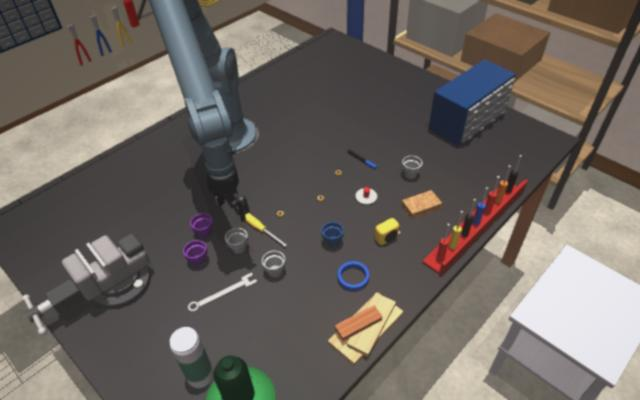

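```bash
cat >> h.py <<'E'
BX,BY=.6348,-.1155
def pick(x,y,z=.0345,up=.2,f=50,q=quat(0)):
    arm.move_linear([x,y,z],vel=.18,attitude=q); fingers.move_gripper(.05,f); T('gripped')
    arm.move_linear([x,y,up],vel=.3)
    T('lifted')
E
python3 - <<'E'
from h import *
pick(.442,-.3245)
arm.reach([BX,BY,.2],quat(0)); T('over')
arm.move_linear([BX,BY,.0345+.02+.025],vel=.2); T('in')
track(dict(potA=(.63,.28),potB=(.586,-.308),gripped=(BX,BY)),cams=("scene",))
E
```

```text
gripped t=7.61 tcp [ 0.4431 -0.3254  0.0369] w=0.0643 F [-2.4  0.8  4.7]
lifted t=8.31 tcp [ 0.4409 -0.3241  0.199 ] w=0.0644 F [ 0.2  0.1 -2. ]
over t=9.41 tcp [ 0.6334 -0.1182  0.1985] w=0.0644 F [-0.  -1.3 -1.4]
in t=10.16 tcp [ 0.6358 -0.1163  0.0807] w=0.0641 F [ 0.7  1.1 -0.9]
scene potA (array([0.6318, 0.281 ]), 91, np.float64(0.0024), np.float64(0.0555))
scene potB (array([ 0.5878, -0.3084]), 136, np.float64(0.0017), np.float64(0.0557))
scene gripped (array([ 0.6369, -0.116 ]), 121, np.float64(0.0052), np.float64(0.0559))
```

View pics/scene_last.png

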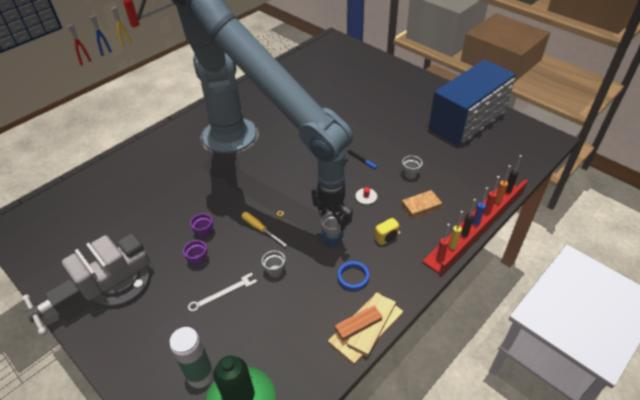

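```bash
cat >> h.py <<'E'
def lower(z1,z0):
    z=z1
    while z>z0:
        z-=.002; arm.move_linear([BX,BY,z],vel=.05)
        F=telemetry.current_contact_force()
        if F[2]>8: print('contact',z,F); break
    T('lowered'); fingers.move_gripper(.085); T('open')
E
python3 - <<'E'
from h import *
arm.move_linear([BX,BY,.0345+.02+.008],vel=.1); T()
lower(.0345+.02+.008,.0345+.02)
arm.move_linear([BX,BY,.18],vel=.3)
arm.reach([.586,-.3083,.17],quat(0))
track(dict(potA=(.63,.28),potB=(.586,-.308))); track(dict(st=(BX,BY)),.078)
T()
E
```

```text
t=10.53 tcp [ 0.6338 -0.1155  0.0616] w=0.0644 F [-0.6 -0.9 -1.5]
contact 0.05449999999999999 [-3.8677 -0.0624  8.6971]
lowered t=11.53 tcp [ 0.6356 -0.1155  0.0568] w=0.0644 F [-3.9 -0.1  8.7]
open t=11.87 tcp [ 0.6345 -0.1155  0.054 ] w=0.0851 F [-0.2 -0.7  0.4]
top potA (array([0.6283, 0.2801]), 205, np.float64(0.0012), np.float64(0.057))
top potB (array([ 0.5836, -0.3084]), 181, np.float64(0.0012), np.float64(0.0575))
scene potA (array([0.6322, 0.2814]), 95, np.float64(0.0027), np.float64(0.0549))
scene potB (array([ 0.5877, -0.3086]), 134, np.float64(0.0019), np.float64(0.056))
top st (array([ 0.6336, -0.1155]), 161, np.float64(0.0011), np.float64(0.0781))
scene st (array([ 0.638, -0.115]), 112, np.float64(0.0022), np.float64(0.077))
 t=13.45 tcp [ 0.5877 -0.3044  0.1703] w=0.0849 F [-0.1  0.3 -0.2]
```

View pics/top_last.png

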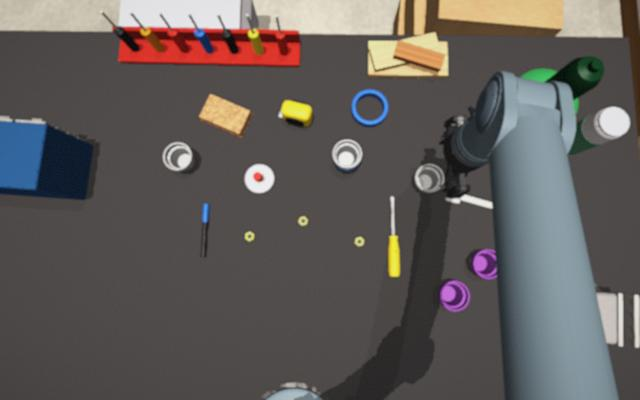

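```bash
python3 - <<'E'
from h import *
pick(.586,-.3084,up=.22)
arm.reach([BX,BY,.22],quat(0)); T('over')
arm.move_linear([BX,BY,.0345+.04+.01],vel=.18); T('in')
lower(.0345+.04+.008,.0345+.04)
arm.move_linear([BX,BY,.2],vel=.3)
arm.reach([.6303,.2806,.18],quat(0))
track(dict(potA=(.63,.28))); track(dict(st=(BX,BY)),.098)
T()
E
```

```text
gripped t=14.68 tcp [ 0.5874 -0.3093  0.0373] w=0.0646 F [-1.7  0.1  5.2]
lifted t=15.45 tcp [ 0.5845 -0.3081  0.2181] w=0.0647 F [-0.2 -0.4 -2.2]
over t=16.27 tcp [ 0.6337 -0.1167  0.2179] w=0.0651 F [-0.7  0.1 -2.5]
in t=17.17 tcp [ 0.6357 -0.1162  0.0856] w=0.0649 F [-0.1 -0.  -1.4]
contact 0.07450000000000001 [-3.8393 -0.4712  9.208 ]
lowered t=18.17 tcp [ 0.6358 -0.1155  0.0769] w=0.0648 F [-3.8 -0.5  9.2]
open t=18.51 tcp [ 0.6345 -0.1155  0.0739] w=0.0851 F [-0.8  0.5  0.3]
top potA (array([0.6282, 0.2801]), 200, np.float64(0.0012), np.float64(0.057))
scene potA (array([0.6321, 0.2814]), 95, np.float64(0.0027), np.float64(0.0553))
top st (array([ 0.6335, -0.1159]), 174, np.float64(0.0012), np.float64(0.0981))
scene st (array([ 0.6378, -0.116 ]), 110, np.float64(0.002), np.float64(0.0968))
 t=20.75 tcp [0.6314 0.2784 0.18  ] w=0.0848 F [-0.   0.4  0.3]
```

View pics/top_last.png

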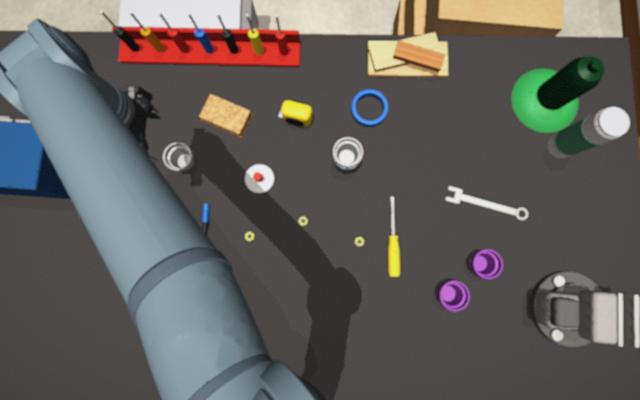

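```bash
python3 - <<'E'
from h import *
P0=cloud("top",np.load("f_top.npz")['d']); 
for uv in ((10,150),(35,150),(45,190),(60,150)): print(uv,P0[uv[1],uv[0]])
p,d=optics.grab_frame("top"); P=cloud("top",d)
for uv in ((10,60),(35,40),(60,60),(90,150),(125,105),(100,95)): print(uv,P[uv[1],uv[0]])
p,d=optics.grab_frame("scene"); cv2.imwrite("pics/s3.png",p[:,:,::-1])
E
```

```text
(10, 150) [0.61   0.5821 0.1695]
(35, 150) [0.6103 0.5297 0.1709]
(45, 190) [0.5311 0.5184 0.1468]
(60, 150) [0.6239 0.5147 0.1187]
(10, 60) [0.6203 0.2858 0.543 ]
(35, 40) [0.6458 0.2624 0.5404]
(60, 60) [0.6157 0.2223 0.5538]
(90, 150) [0.4988 0.139  0.6224]
(125, 105) [0.6316 0.2424 0.3768]
(100, 95) [0.5749 0.1731 0.558 ]
```

View pics/s3.png

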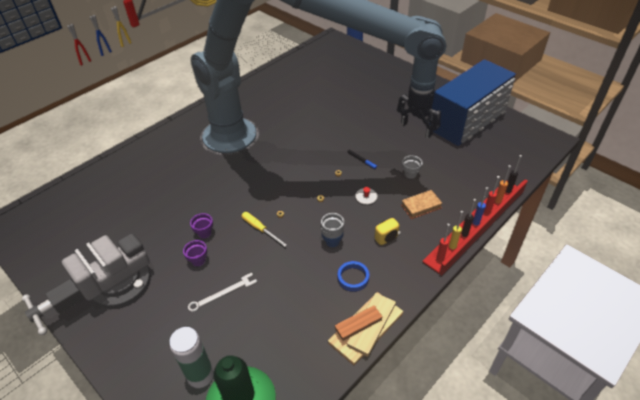

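Arm is above the last pot (412,165) and clears the cabinet (0.23 m away). The stack stands at (332,230); go on.

```bash
python3 - <<'E'
from h import *
pick(.6306,.2806,up=.24)
arm.reach([BX,BY,.24],quat(0)); T('over')
arm.move_linear([BX,BY,.0345+.06+.01],vel=.18); T('in')
lower(.0345+.06+.008,.0345+.06)
arm.move_linear([BX,BY,.2],vel=.3)
arm.reach([.44,-.2,.22],quat(0))
track(dict(st=(BX,BY)),.118)
P=cloud("top",optics.grab_frame("top")[1])
for g in ((.4835,-.014),(.445,.114),(.437,-.149)): print(blob(P,np.array(g),.006,.02))
for t in ("pot1","nut1","lid"):
    for r in spotter.spot_point("top",t): print(t,round(r['score'],2),np.round(r['centre']))
T()
E
```

```text
gripped t=22.13 tcp [0.632  0.2819 0.0372] w=0.0635 F [-1.1 -0.5  6.7]
lifted t=22.97 tcp [0.6294 0.2794 0.2376] w=0.0638 F [-0.2 -0.3 -2.9]
over t=24.43 tcp [ 0.6351 -0.1124  0.2401] w=0.0638 F [ 0.  -0.7 -0.9]
in t=25.33 tcp [ 0.6359 -0.115   0.1057] w=0.0636 F [-0.1 -0.2 -0.5]
contact 0.0945 [-2.8968 -0.0397  8.5564]
lowered t=26.33 tcp [ 0.6359 -0.1155  0.0966] w=0.0641 F [-2.9 -0.   8.6]
open t=26.68 tcp [ 0.6344 -0.1155  0.0939] w=0.0849 F [-0.3  0.5  0.3]
top st (array([ 0.6339, -0.1153]), 178, np.float64(0.0011), np.float64(0.1182))
scene st (array([ 0.638 , -0.1144]), 119, np.float64(0.0021), np.float64(0.1166))
(array([ 0.4831, -0.0136,  0.0122]), 57, array([ 0.4774, -0.0112]))
(array([0.445 , 0.114 , 0.0123]), 57, array([0.4446, 0.1141]))
(array([ 0.4359, -0.1498,  0.012 ]), 57, array([ 0.4359, -0.1575]))
pot1 0.57 [345. 155.]
pot1 0.55 [344. 160.]
pot1 0.53 [345. 159.]
nut1 0.44 [360. 243.]
nut1 0.43 [303. 222.]
nut1 0.37 [253. 238.]
lid 0.78 [261. 181.]
 t=28.34 tcp [ 0.4412 -0.1991  0.2201] w=0.0851 F [-0.3  0.9 -0.2]
```

View pics/top_last.png

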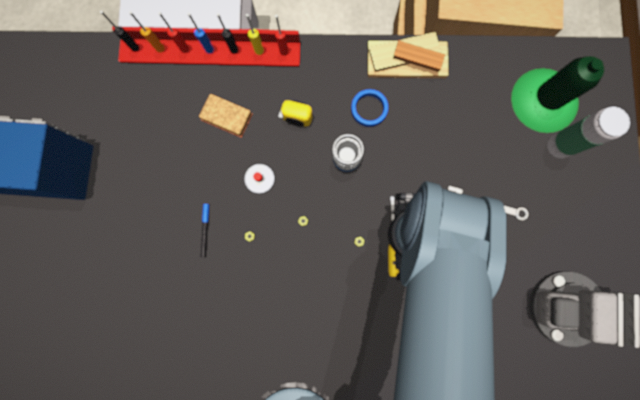

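View pics/scene_last.png

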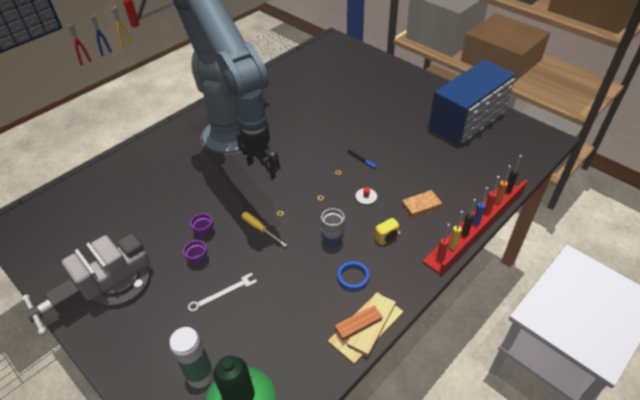

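```bash
cat >> h.py <<'E'
def nut(x,y,dx=0):
    q=quat(0)
    fingers.move_gripper(.045,40)
    arm.reach([x,y,.16],q); 
    arm.move_linear([x,y,.03],vel=.2); arm.move_linear([x,y,.004],vel=.08); T('down')
    fingers.move_gripper(.005,40); T('grip')
    arm.move_linear([x,y,.18],vel=.25); T('lift')
    w=telemetry.current_grip_width()
    if w<.015: print('MISSED'); return False
    arm.reach([BX,BY,.18],q)
    arm.move_linear([BX,BY,.114],vel=.15); T('over pot')
    fingers.move_gripper(w+.008); arm.hold(.2)
    arm.move_linear([BX,BY,.18],vel=.25); T('done')
    return True
def look(tag,G=((.4835,-.014),(.445,.114),(.437,-.149))):
    for n in ("top","scene"):
        p,d=optics.grab_frame(n); cv2.imwrite(f"pics/{n}_{tag}.png",p[:,:,::-1]); P=cloud(n,d)
        for g in G: print(n,blob(P,np.array(g),.006,.02))
        print(n,'stack',rimfit(P,np.array([BX,BY]),.117),'knob',blob(P,(.588,.0955),.03,.05))
E
python3 - <<'E'
from h import *
nut(.438,-.1494)
arm.reach([.44,-.2,.22],quat(0))
look('n1')
E
```

```text
down t=30.50 tcp [ 0.4378 -0.1493  0.0038] w=0.0454 F [ 0.4  0.1 -0.3]
grip t=30.88 tcp [ 0.4385 -0.1495  0.0046] w=0.0164 F [-0.5 -0.7  3.9]
lift t=31.73 tcp [ 0.4367 -0.1493  0.1787] w=0.0170 F [ 0.6 -0.8 -0.2]
over pot t=33.13 tcp [ 0.6346 -0.1159  0.1145] w=0.0170 F [-0.2  1.3  0.6]
done t=34.00 tcp [ 0.6359 -0.1153  0.1819] w=0.0250 F [-0.3 -0.6 -0.4]
top (array([ 0.4836, -0.0138,  0.0125]), 54, array([ 0.4834, -0.0136]))
top (array([0.4302, 0.1315, 0.012 ]), 46, array([0.429 , 0.1237]))
top (array([ 0.4513, -0.1396,  0.0064]), 2, array([ 0.4513, -0.1396]))
top stack (array([ 0.6339, -0.1152]), 184, np.float64(0.001152453175258011), np.float64(0.11808941101292138)) knob (array([0.5859, 0.0949, 0.0396]), 70, array([0.5862, 0.0952]))
scene (array([ 0.4877, -0.0133,  0.0096]), 30, array([ 0.484 , -0.0116]))
scene (array([0.4377, 0.1283, 0.0102]), 22, array([0.4445, 0.1136]))
scene (array([ 0.4187, -0.1535,  0.0089]), 2, array([ 0.4187, -0.1535]))
scene stack (array([ 0.6382, -0.1146]), 122, np.float64(0.001971183232319671), np.float64(0.11644576838764263)) knob (array([0.5914, 0.0946, 0.0382]), 34, array([0.5909, 0.0969]))
```

```bash
python3 -c "
import cv2
a=cv2.imread('pics/top_n1.png');b=cv2.imread('pics/scene_n1.png')
c=cv2.resize(a[120:190,310:390],None,fx=5,fy=5);d=cv2.resize(b[180:260,290:370],(400,350))
cv2.imwrite('pics/crop1.png',cv2.hconcat([c,d]))"
```

```text
(no output)
```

View pics/crop1.png

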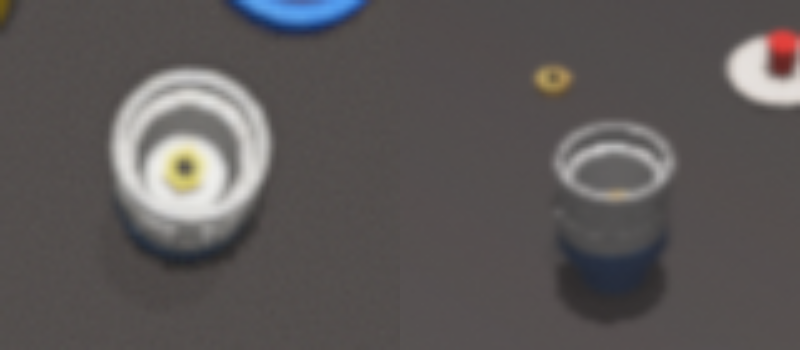

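View pics/top_n1.png

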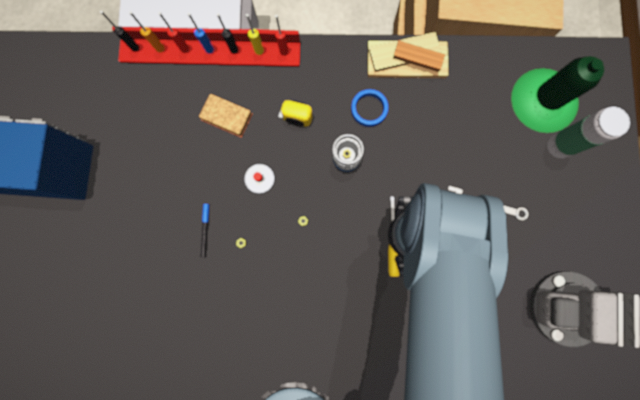

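```bash
python3 - <<'E'
from h import *
nut(.4857,-.0138)
arm.reach([.44,-.2,.22],quat(0))
look('n2',((.432,.134),(.4835,-.014)))
E
python3 -c "
import cv2
a=cv2.imread('pics/top_n2.png');b=cv2.imread('pics/scene_n2.png')
c=cv2.resize(a[120:190,310:390],None,fx=5,fy=5);d=cv2.resize(a[215:270,200:264],(400,350))
cv2.imwrite('pics/crop2.png',cv2.hconcat([c,d]))"
```

```text
down t=37.39 tcp [ 0.4854 -0.0137  0.0037] w=0.0448 F [0.4 0.7 1.1]
grip t=37.77 tcp [ 0.4862 -0.0137  0.0045] w=0.0173 F [0.1 0.1 3.6]
lift t=38.62 tcp [ 0.4844 -0.0143  0.1787] w=0.0167 F [-0.3  0.8 -1. ]
over pot t=39.96 tcp [ 0.6348 -0.1148  0.1145] w=0.0166 F [0.6 1.2 0.1]
done t=40.83 tcp [ 0.6359 -0.1154  0.1819] w=0.0247 F [-0.6  0.1 -0.2]
top (array([0.4297, 0.1343, 0.0118]), 63, array([0.4301, 0.1383]))
top (array([ 0.4717, -0.0183,  0.0061]), 2, array([ 0.4717, -0.0183]))
top stack (array([ 0.6339, -0.1152]), 180, np.float64(0.0011563772222922984), np.float64(0.11802155607698019)) knob (array([0.5859, 0.0948, 0.0398]), 70, array([0.586 , 0.0955]))
scene (array([0.4338, 0.1346, 0.0106]), 22, array([0.4332, 0.1335]))
scene (array([ 0.4847, -0.0157,  0.0071]), 3, array([ 0.4854, -0.0079]))
scene stack (array([ 0.6379, -0.1147]), 129, np.float64(0.0019507998676076845), np.float64(0.11583333642224106)) knob (array([0.5914, 0.0947, 0.0377]), 35, array([0.5911, 0.0963]))
```

View pics/crop2.png

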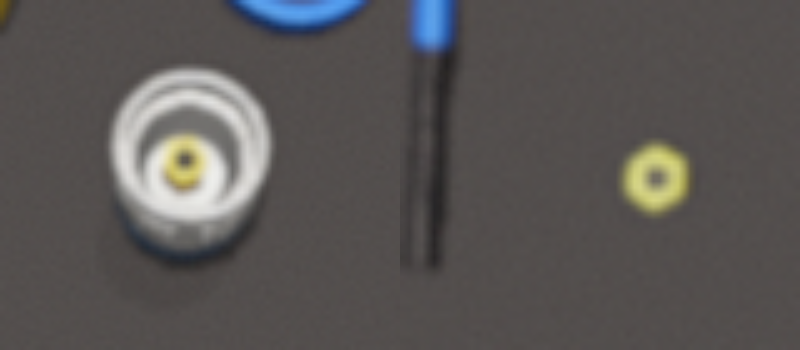

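```bash
sed -i 's/def nut(x,y,dx=0):/def nut(x,y,a=0):/; s/^    q=quat(0)$/    q=quat(a)/' h.py; python3 - <<'E'
from h import *
nut(.432,.1344,30)
arm.reach([.44,-.2,.22],quat(0))
look('n3',((.432,.134),))
for n in("top","scene"):
    for r in spotter.search_frame(n,"nut1"): print(n,r)
E
python3 -c "
import cv2
a=cv2.imread('pics/top_n3.png');b=cv2.imread('pics/scene_n3.png')
c=cv2.resize(a[120:190,310:390],None,fx=5,fy=5);d=cv2.resize(b[180:260,290:370],(400,350))
cv2.imwrite('pics/crop3.png',cv2.hconcat([c,d]))"
```

```text
down t=44.68 tcp [0.4322 0.1345 0.0043] w=0.0452 F [ 0.4  0.3 -0.2]
grip t=45.06 tcp [0.4326 0.1346 0.0047] w=0.0169 F [-1.1 -0.7  6.1]
lift t=45.91 tcp [0.431  0.1335 0.1788] w=0.0169 F [-0.3 -1.  -0.8]
over pot t=47.73 tcp [ 0.635  -0.1147  0.1145] w=0.0172 F [0.8 0.5 0.1]
done t=48.59 tcp [ 0.6358 -0.1153  0.1819] w=0.0248 F [-0.8 -1.2 -1. ]
top (array([0.4179, 0.1538, 0.0076]), 1, array([0.4179, 0.1538]))
top stack (array([ 0.6339, -0.1152]), 182, np.float64(0.0011493295093422781), np.float64(0.11815304285702861)) knob (array([0.5859, 0.0948, 0.0401]), 70, array([0.5862, 0.0953]))
scene (array([0.4179, 0.1253, 0.0073]), 1, array([0.4179, 0.1253]))
scene stack (array([ 0.638 , -0.1147]), 128, np.float64(0.0018041126891922875), np.float64(0.11604525117539552)) knob (array([0.5921, 0.0945, 0.0379]), 36, array([0.59  , 0.0956]))
scene {'centre': [222.1, 292.8], 'score': 0.6}
```

View pics/crop3.png

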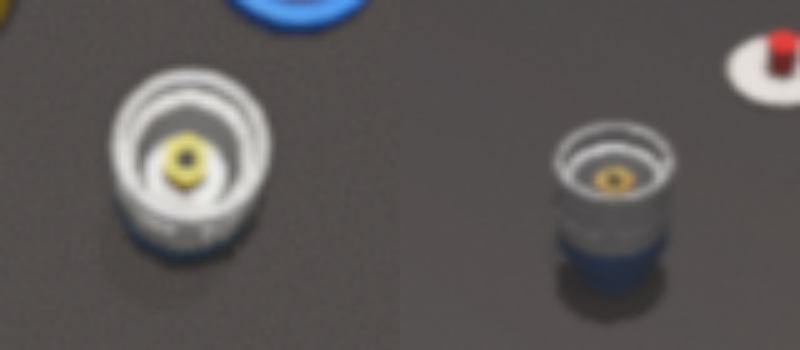

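View pics/top_n3.png

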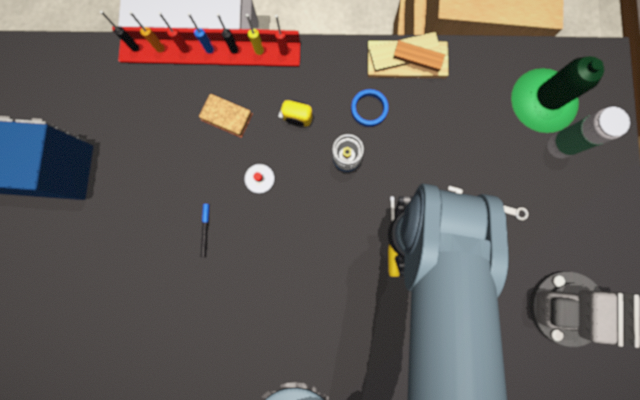

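```bash
python3 - <<'E'
from h import *
q=quat(0); LX,LY=.6355,-.1152
fingers.move_gripper(.045,50)
arm.reach([.5886,.0952,.16],q)
arm.move_linear([.5886,.0952,.05],vel=.2); arm.move_linear([.5886,.0952,.014],vel=.08); T('down')
fingers.move_gripper(.01,50); T('grip')
arm.move_linear([.5886,.0952,.2],vel=.25); T('lift')
arm.reach([LX,LY,.2],q)
arm.move_linear([LX,LY,.127+.012],vel=.15); T('over')
z=.137
while z>.1255:
    arm.move_linear([LX,LY,z],vel=.04); F=telemetry.current_contact_force()
    print(round(z,4),np.round(telemetry.current_tcp_pos(),4),np.round(F,1))
    if F[2]>8: break
    z-=.0015
optics.grab_frame("scene"); p,d=optics.grab_frame("scene"); cv2.imwrite("pics/lid1.png",cv2.resize(p[140:260,250:410,::-1],None,fx=5,fy=5))
T()
E
```

```text
down t=52.56 tcp [0.5883 0.0953 0.0135] w=0.0454 F [-0.5 -0.1 -1.2]
grip t=52.89 tcp [0.5892 0.0956 0.0147] w=0.0207 F [ 0.9 -0.4  1.5]
lift t=53.78 tcp [0.5873 0.0943 0.1982] w=0.0205 F [-0.1 -0.2 -1.9]
over t=55.21 tcp [ 0.6357 -0.1136  0.1393] w=0.0208 F [-0.1 -0.4 -1. ]
0.137 [ 0.6363 -0.1151  0.1381] [-0.2  0.2 -1.7]
0.1355 [ 0.6355 -0.1154  0.1356] [-0.2 -0.5 -2.2]
0.134 [ 0.6353 -0.1152  0.1338] [-0.7  0.2 -0.8]
0.1325 [ 0.6354 -0.1152  0.1323] [-0.6  0.4 -0.6]
0.131 [ 0.6354 -0.1152  0.1308] [-0.2 -0.1 -1.4]
0.1295 [ 0.6354 -0.1152  0.1293] [-0.6 -0.5 -0.9]
0.128 [ 0.6356 -0.1152  0.1281] [-0.   0.2 -0.1]
0.1265 [ 0.6359 -0.1151  0.1274] [-1.9 -0.1  3.1]
 t=57.31 tcp [ 0.6359 -0.1151  0.1273] w=0.0203 F [-1.1 -0.7  4.2]
```

View pics/lid1.png

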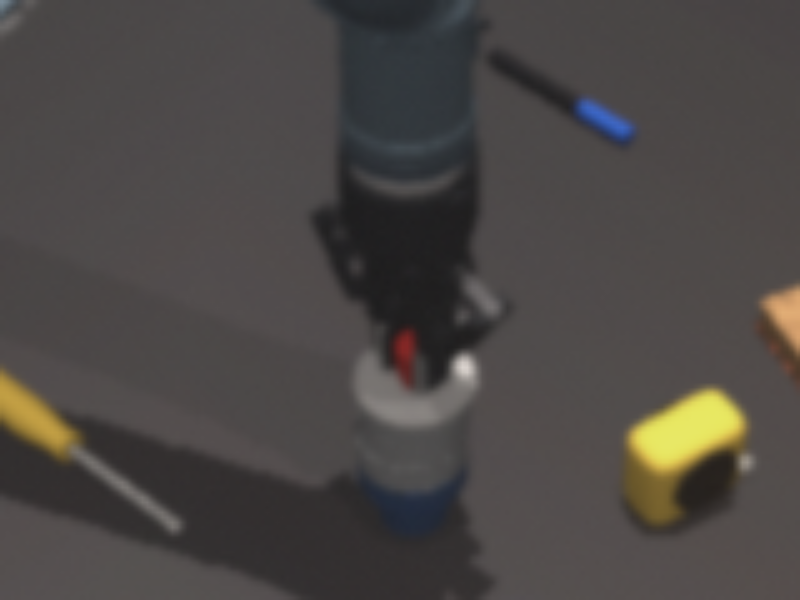

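Lid sits on the rim at the nominal seated height (contact at TCP z ≈ 0.127). Release, back off and check.

```bash
python3 - <<'E'
from h import *
q=quat(0); LX,LY=.6355,-.1152
fingers.move_gripper(.045); T('open')
arm.move_linear([LX,LY,.24],vel=.2); arm.reach([.44,-.2,.25],q); arm.hold(.3)
for n in("top","scene"):
    p,d=optics.grab_frame(n); P=cloud(n,d); cv2.imwrite(f"pics/{n}_end.png",p[:,:,::-1])
    Q=P.reshape(-1,3); Q=Q[np.isfinite(Q[:,0])]; r=np.hypot(*(Q[:,:2]-[.636 - (.0024 if n=='top' else -.0019),-.115]).T)
    f=Q[(r<.032)&(r>.015)&(Q[:,2]>.110)&(Q[:,2]<.132)]
    c,_,_,_=np.linalg.lstsq(np.c_[f[:,:2]-f[:,:2].mean(0),np.ones(len(f))],f[:,2],rcond=None)
    print(n,'flange',len(f),'slope deg',np.degrees(c[:2]),'z',c[2],'knob',blob(P,(.635,-.115),.145,.165))
    for g in((.586,.095),): print(blob(P,np.array(g),.006,.05))
    cv2.imwrite(f"pics/{n}_endc.png",cv2.resize(p[120:195,300:400,::-1] if n=='top' else p[185:260,280:380,::-1],None,fx=5,fy=5))
T()
E
python3 -c "
import cv2
cv2.imwrite('pics/e.png',cv2.resize(cv2.hconcat([cv2.imread('pics/top_endc.png'),cv2.imread('pics/scene_endc.png')]),(800,300)))"
```

```text
open t=57.67 tcp [ 0.6353 -0.1152  0.126 ] w=0.0451 F [ 0.2  0.5 -0. ]
top flange 493 slope deg [-0.7377 -0.3176] z 0.12284254894936802 knob (array([ 0.6333, -0.1144,  0.1535]), 89, array([ 0.6342, -0.1147]))
(array([0.6146, 0.0952, 0.0073]), 1, array([0.6146, 0.0952]))
scene flange 216 slope deg [-1.7216  1.8044] z 0.12082547824890208 knob (array([ 0.6388, -0.1151,  0.1513]), 43, array([ 0.638 , -0.1126]))
None
 t=59.64 tcp [ 0.4407 -0.1994  0.2501] w=0.0450 F [0.1 1.1 0.2]
```

View pics/e.png

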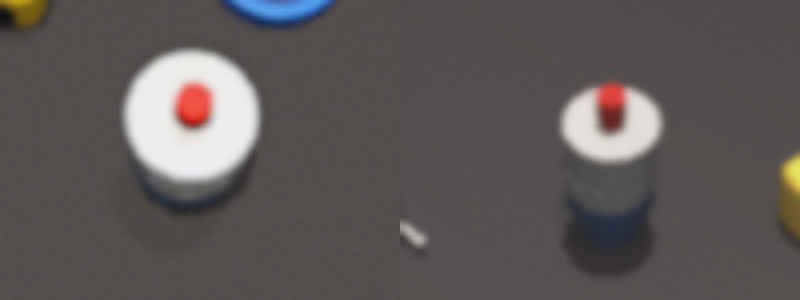

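View pics/scene_end.png

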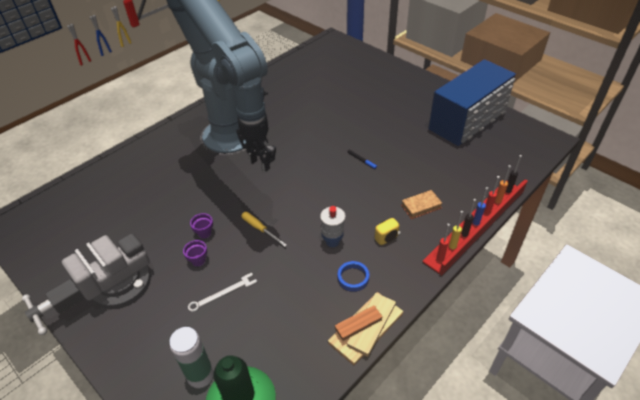

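```bash
python3 - <<'E'
from h import *
def fl(n,d,c,z0):
    P=cloud(n,d); Q=P.reshape(-1,3); Q=Q[np.isfinite(Q[:,0])]; r=np.hypot(*(Q[:,:2]-c).T)
    f=Q[(r<.031)&(r>.017)&(abs(Q[:,2]-z0)<.007)]; m=f[:,:2].mean(0)
    s=least_squares(lambda k:k[0]*(f[:,0]-m[0])+k[1]*(f[:,1]-m[1])+k[2]-f[:,2],[0,0,z0],loss='soft_l1',f_scale=.0007)
    print(n,len(f),np.degrees(s.x[:2]),s.x[2])
for n,o in(("top",-.0024),("scene",.0019)):
    fl(n,np.load(f"f_{n}.npz")['d'],[.5886+o,.0955],.0085)
    ds=[optics.grab_frame(n)[1] for _ in range(4)]
    fl(n,np.median(ds,0),[.636+o,-.115],.1215)
E
```

```text
top 344 [-0.1415  0.1528] 0.009543575293418795
top 424 [-0.6144 -0.0118] 0.12273600837916152
scene 115 [-1.5957  1.1974] 0.007533265346954116
scene 162 [-0.6429  0.4546] 0.12136587087975352
```

```bash
python3 - <<'E'
from h import *
job.hand_in(); T('handed in')
E
```

```text
the job is handed in; nothing more can be done
the job is handed in; nothing more can be done
```

I nested the three grey pots that were on the bench into the blue pot. I then put all three nuts in the top pot, closed it with the red-knobbed lid, and handed in at about 60 s.

**Stack:** It stands straight. Each pot's rim came up 20 mm higher than the last, ending at 118 mm, and the centres agree to about 1.5 mm.

**Nuts:** One nut was knocked about 25 mm aside during the run. I found it again and picked it up from there. All three were seen inside the top pot before I closed it.

**Lid:** It is seated and level within about 0.6°. The flange measured 113 to 114 mm above its bench height, against an expected 113 mm, and the knob top is at 153 mm.

**Other things:** The last pictures show the purple pots, the tools and the other things where they were. I checked these by eye and did not measure them.

**Readings that disagreed:**
- The two cameras differed by about 4 mm in x. I settled this by closing the gripper on the blue pot first, which may have shifted it up to 2 mm.
- After the last nut was in, the network reported a nut by the spanner in the scene picture. The picture shows only the spanner there.
- The first lid-tilt fit from the scene camera gave up to 1.8°. That camera also read 1.6° with the lid flat on the bench. A repeat fit using the median of four frames gave 0.6°, the same as the top camera.

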